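# Clear leftover slot nuts from a grooved profile and weigh them

## Robot

A 6-joint arm with a two-finger parallel gripper is mounted at the origin on the work surface. World frame = base frame: x ahead of the robot, y to its left, z up, the work surface at z = 0. Lengths are in m, angles in rad, forces in N, time in s.
With the tool pointing down it reaches from about 0.275 to 0.75 m from the base axis. Payload 10.2 kg.
Tool frame: the origin (TCP) lies at the centre of the arm's flange, where the gripper is bolted on; the fingertips stand env.tip_extent ahead of it and the grasp point (between the pads) lies 155 mm ahead of it (env.tip_extent is the distance from the TCP to the fingertips, in m); z points along the fingers, y is the line along which they close (so a half turn about z gives the same grasp; the last joint's range is limited). The gripper opens to 85 mm and grips with 20 to 120 N. Pads are 22 mm wide; open, the fingers measure 114 mm over their backs; the gripper's body (76 mm by 85 mm) begins 54 mm behind the grasp point. The pads swing forward as they close: fully open they stand 13 mm farther back than shut.
Start: joints at [-1.531, 0.313, 1.498, -0, 1.331, -0.223], TCP at [0.136, -0.507, 0.405] pointing down, gripper open.
Joint ranges: [-2.94, 2.94], [-0.97, 2.17], [0.19, 2.56], [-1.23, 4.37], [0.02, 3.11], [-2.88, 2.88]. Speed limits (rad/s): [2.39, 2.39, 3.01, 3.14, 3.14, 3.14].

## Interface

Orientations are given as a unit quaternion [x, y, z, w].
In Python, from bench import env, vision, job, finder, monitor gives the robot as it stands. Calls block until the motion is done:
- env.reach(position, orientation): joint-space move of the TCP to a pose.
- env.movel(position, velocity=0.15, frame=None, guard=None): straight line of the TCP; frame=None keeps the orientation; velocity is the mean speed in m/s. With guard (N) it stops when the force on the tool has changed by that much, and returns True; else False.
- env.set_joints(angles): joint-space move.
- env.release() and env.close_gripper(effort=None): open the fingers fully, or close them until they stop; effort is the grip in N (None keeps the last).
- env.hold(seconds).
- env.ik(position, orientation): joint angles nearest the present ones, or None.
- vision.grab_frame(name): name is "scene" or "top" or "wrist"; returns a dict with "frame" (384x512x3 uint8, red, green, blue), "range_z" (384x512 float32, m along the optical axis (not along the pixel's ray), 0 where there is no reading), "mtx" (3x3 intrinsics, pixels), "view" (4x4, takes a point from world to camera coordinates). Camera axes: x right, y down, z forward; pixel columns grow to the right and rows downward; lengths in m; the calibration is good to about 2 mm. A picture is of the moment at which its call begins.
A pose or a line that the arm cannot do raises env.MotionError and nothing moves.
- job.hand_in(): hands the job in; it is judged then, once.
Trained networks look in the newest picture that a camera, given by its name, has taken for a name from the list of things; names that differ only in an ending like _2 or _b are one class to them, and where a whole thing is asked for, a point or a joint stands for the part that bears it (a point fixed in the world has none). Each returns a list of dicts, best first, with "p" (0 to 1); they miss things now and then, are a little off and sometimes report something else, mostly with a low value. They report only what shows in the picture. A call takes as long as a camera call.
- finder.masks_of(camera, query): "pixels" (384x512 bool, what is visible of it) and "location" ([row, column] in pixels, amid what is visible of it).
- finder.mark_of(camera, query): "location" ([row, column] in pixels: a listed point, or the origin of a listed thing).
Readings, each from a call of its own:
- monitor.get_clock(): time.
- monitor.get_joints(): joint angles.
- monitor.get_qvel(): joint speeds.
- monitor.get_joint_efforts(): joint torques, N m.
- monitor.get_position(): TCP position.
- monitor.get_ee_rot(): TCP orientation.
- monitor.get_contact_force(): force on the tool from outside, world axes, zero at the start.
- monitor.get_ft_torque(): the same for the moment, N m.
- monitor.get_finger_gap(): opening from 0.0 (shut) to 1.0 (fully open).
- monitor.get_gripper_force(): force on a finger pad.
Only numpy, scipy, OpenCV 4.12 (cv2) and the standard library are available. Lean on these libraries where they do the work, as an engineer would, in place of code of your own. Each camera call takes 0.05 s, during which the arm holds its last target. There are 200 camera calls.

## Task

Slot nuts have been left in the grooves of the black aluminium profile: flip the stop bar up off the groove ends, past its balance point so that it stays open on its own, and use the hooked pick to drag every nut along and out of the open groove ends into the white parts tote. Hang the pick back on its wooden rest, hook hanging down, carry the tote of nuts level, without tipping it, onto the middle of the scale's steel platter, and swing the stop bar back down across the empty grooves; leave the things at the back of the bench undisturbed.

Things in the scene. Friction and masses are not known exactly. Their poses are not given: they have to be found in the camera images.
- jig: Fixed black aluminium profile on two feet, 104 mm wide (x), 180 mm long (y), top 79 mm above the bench. Origin: on the bench below the middle of its open end; it runs from there to +y and is capped at y = 180 mm. Three T-grooves along y, centres x = -34, 0, +34 mm. Underside 52 mm above the bench, feet only beyond y = 70 mm, so the tote's rim fits under the open end.
- mouth (a point): Fixed point of the jig: middle of the open end, on the floor of the middle groove, 60 mm above the bench; axes as jig. Each groove is 24 mm wide and 13 mm high inside, and open on top by a slot 14 mm wide between lips 6 mm thick: a nut cannot be lifted out or reached by the fingers, only drawn along to the open end at jig y = 0.
- stop (a joint): Aluminium stop bar across the open groove ends, 148 mm long, 12 mm thick (jig y), 14 mm high, 120 g, 4 mm off the ends; hinged at the jig's +x side about the jig's y axis. 0 = closed, level; its free (-x) end swings up and over towards +x. Very little friction: below about 1.57 rad it falls shut, above it falls open to its limit at 1.95 rad.
- stop_hinge (a point): Fixed point on the stop's hinge axis, at the middle of the bar's thickness, 66 mm above the bench. Axes as jig. The fixed bracket beside the profile (jig x = 53 to 67, y = 5 to 55 mm) spans 53 to 79 mm above the bench.
- stop_grip (a point): Point to grip on the stop bar, centre of its section, 138 mm from the hinge axis, 10 mm from the free end, 24 mm outside the profile's side when closed. Moves with the bar.
- nut1: Loose steel slot nut, a flat block 22 (x) x 30 (y) x 10 mm, 45 g; origin at the centre of its underside. It starts in the groove at x = -34 mm, nearer the open end, of the jig and may be absent. All nuts are alike.
- nut2: Loose steel slot nut, a flat block 22 (x) x 30 (y) x 10 mm, 45 g; origin at the centre of its underside. It starts in the groove at x = -34 mm, deeper in, of the jig and may be absent. All nuts are alike.
- nut3: Loose steel slot nut, a flat block 22 (x) x 30 (y) x 10 mm, 45 g; origin at the centre of its underside. It starts in the groove at x = 0 mm, nearer the open end, of the jig and may be absent. All nuts are alike.
- nut4: Loose steel slot nut, a flat block 22 (x) x 30 (y) x 10 mm, 45 g; origin at the centre of its underside. It starts in the groove at x = 0 mm, deeper in, of the jig and may be absent. All nuts are alike.
- nut5: Loose steel slot nut, a flat block 22 (x) x 30 (y) x 10 mm, 45 g; origin at the centre of its underside. It starts in the groove at x = 34 mm, nearer the open end, of the jig and may be absent. All nuts are alike.
- nut6: Loose steel slot nut, a flat block 22 (x) x 30 (y) x 10 mm, 45 g; origin at the centre of its underside. It starts in the groove at x = 34 mm, deeper in, of the jig and may be absent. All nuts are alike.
- tote: Loose white parts tote, open on top, 140 (x) x 150 (y) x 40 mm, walls 4 mm, 220 g. Origin: centre of its underside. A wall across it at y = -25 mm rises into a grip 60 mm wide (x), 12 mm thick (y), top 80 mm above the underside. Big bay on the +y side (inside y = -19 to 71). Good catching place: axes along the jig's, origin at jig x = 0, y = -56 mm, on the bench.
- pick: Loose hooked pick, 90 g. Wooden handle 90 (x) x 16 (y) x 18 mm high; origin at the centre of the handle's underside. From the handle's +x end a 6 mm steel rod goes level (9 mm above the underside) to x = 90 mm and there bends straight down; the hook's leg is upright at x = 90, y = 0 and its tip is 52 mm below the handle's underside.
- rest: Fixed plywood rest for the pick: base 110 x 50 x 8 mm and two uprights 10 mm thick at x = -33 and +33 mm with notches 26 mm wide (y), 12 mm deep, in which the handle lies along x. Origin on the bench under its centre.
- rest_seat (a point): Fixed point: where the pick's origin belongs, mid between the rest's notches on their floor level, 70 mm above the bench. Axes as rest; the pick starts with its hook to +x.
- platter (a point): Fixed point: middle of the top of the counting scale's steel platter, 220 (x) x 200 (y) mm, 45 mm above the bench. It does not move under load.
- tape: Bystander: roll of paper tape, 90 mm across, 22 mm high, at the back of the bench.
- driver: Bystander: screwdriver, 190 mm, lying at the back of the bench.
- carton: Bystander: open cardboard box 80 x 120 x 50 mm of bolts at the back of the bench.

How it is judged:
On the way, in this order (a step that is already met when the one before it is completed fails the run):
1. the stop bar is flipped up past its balance point and stays open with nothing holding it (value of joint stop above 1.7 rad and contact force between the fingers and jig below 0.1 N), for 0.4 s.
2. every nut present is out of the grooves and in the tote (value of joint stop above 1.7 rad and x of nut1 in the frame of tote between -0.07 and 0.07 m and y of nut1 in the frame of tote between -0.075 and 0.075 m and z of nut1 in the frame of tote between 0 and 0.042 m and x of nut2 in the frame of tote between -0.07 and 0.07 m and y of nut2 in the frame of tote between -0.075 and 0.075 m and z of nut2 in the frame of tote between 0 and 0.042 m and x of nut3 in the frame of tote between -0.07 and 0.07 m and y of nut3 in the frame of tote between -0.075 and 0.075 m and z of nut3 in the frame of tote between 0 and 0.042 m and x of nut4 in the frame of tote between -0.07 and 0.07 m and y of nut4 in the frame of tote between -0.075 and 0.075 m and z of nut4 in the frame of tote between 0 and 0.042 m and x of nut5 in the frame of tote between -0.07 and 0.07 m and y of nut5 in the frame of tote between -0.075 and 0.075 m and z of nut5 in the frame of tote between 0 and 0.042 m and x of nut6 in the frame of tote between -0.07 and 0.07 m and y of nut6 in the frame of tote between -0.075 and 0.075 m and z of nut6 in the frame of tote between 0 and 0.042 m), for 0.2 s.
At the end, for the whole second after the job is handed in: Stop shut (below 0.1 rad); every nut present in the tote; tote level (0.1 rad) and still on the scale's platter, centre within 40 mm of the platter's along each of its axes; pick lying still on its rest, hook down, origin within 20 mm of the seat (value of joint stop below 0.1 rad and x of nut1 in the frame of tote between -0.07 and 0.07 m and y of nut1 in the frame of tote between -0.075 and 0.075 m and z of nut1 in the frame of tote between 0 and 0.042 m and x of nut2 in the frame of tote between -0.07 and 0.07 m and y of nut2 in the frame of tote between -0.075 and 0.075 m and z of nut2 in the frame of tote between 0 and 0.042 m and x of nut3 in the frame of tote between -0.07 and 0.07 m and y of nut3 in the frame of tote between -0.075 and 0.075 m and z of nut3 in the frame of tote between 0 and 0.042 m and x of nut4 in the frame of tote between -0.07 and 0.07 m and y of nut4 in the frame of tote between -0.075 and 0.075 m and z of nut4 in the frame of tote between 0 and 0.042 m and x of nut5 in the frame of tote between -0.07 and 0.07 m and y of nut5 in the frame of tote between -0.075 and 0.075 m and z of nut5 in the frame of tote between 0 and 0.042 m and x of nut6 in the frame of tote between -0.07 and 0.07 m and y of nut6 in the frame of tote between -0.075 and 0.075 m and z of nut6 in the frame of tote between 0 and 0.042 m and x of tote in the frame of platter between -0.04 and 0.04 m and y of tote in the frame of platter between -0.04 and 0.04 m and z of tote in the frame of platter between -0.006 and 0.008 m and angle between tote's own z axis and vertical below 0.1 rad and linear speed of each of tote, pick below 0.02 m/s and horizontal distance between pick and rest_seat below 0.02 m and z of pick in the frame of rest_seat between -0.006 and 0.01 m and angle between pick's own z axis and vertical below 0.2 rad); the robot touches nothing.
It fails at once if the tote is tipped by more than 0.5 rad (angle between tote's own z axis and vertical above 0.5 rad).
It fails at once if the fingers take hold of a nut inside a groove (it is the pick that drags it) ((contact force between the fingers and nut1 above 0.5 N and y of nut1 in the frame of jig between 0.01 and 0.18 m and z of nut1 in the frame of jig above 0.055 m) or (contact force between the fingers and nut2 above 0.5 N and y of nut2 in the frame of jig between 0.01 and 0.18 m and z of nut2 in the frame of jig above 0.055 m) or (contact force between the fingers and nut3 above 0.5 N and y of nut3 in the frame of jig between 0.01 and 0.18 m and z of nut3 in the frame of jig above 0.055 m) or (contact force between the fingers and nut4 above 0.5 N and y of nut4 in the frame of jig between 0.01 and 0.18 m and z of nut4 in the frame of jig above 0.055 m) or (contact force between the fingers and nut5 above 0.5 N and y of nut5 in the frame of jig between 0.01 and 0.18 m and z of nut5 in the frame of jig above 0.055 m) or (contact force between the fingers and nut6 above 0.5 N and y of nut6 in the frame of jig between 0.01 and 0.18 m and z of nut6 in the frame of jig above 0.055 m)).
It fails at once if a bystander is disturbed (moved by more than 30 mm) (distance of any of tape, driver, carton from where it was at the start of the episode above 0.03 m).
Of nut1, nut2, nut3, nut4, nut5, nut6 only 3 to 6 are there at a start; the rules pass over those that are not, and their reading is None.
At some moment in a run one of tote may be knocked a few centimetres aside while the robot is not near it.
It also fails if it takes over 208 s, if anything falls off the work surface, if the arm or the gripper's body presses on something with over 40 N, if the wrist force passes 120 N, or if a joint passes its speed limit or range.

## Working session

There is one attempt and no reset: what is moved stays moved. The work goes in short steps, each a Python script; the robot and the scene stay as the last script left them, time stands still between calls to the robot, and variables do not carry over. Pictures are saved under pics/ and viewed, at most 14 in all, crops included, and the job is handed in when it is done.

```bash
ls; mkdir -p pics; cat > h.py <<'E'
import numpy as np, cv2
from bench import env, vision, job, finder, monitor
from scipy.spatial.transform import Rotation as R
def save(im,n): cv2.imwrite('pics/'+n,im[:,:,::-1])
def cloud(f):
    d=f["range_z"]; K=f["mtx"]; v,u=np.mgrid[:384,:512]
    p=np.stack([(u-K[0,2])*d/K[0,0],(v-K[1,2])*d/K[1,1],d],-1)
    T=np.linalg.inv(f["view"]); w=p@T[:3,:3].T+T[:3,3]; w[d==0]=np.nan
    return w
def ray(f,rc,z):
    K=f["mtx"];T=np.linalg.inv(f["view"])
    d=T[:3,:3]@np.array([(rc[1]-K[0,2])/K[0,0],(rc[0]-K[1,2])/K[1,1],1]); o=T[:3,3]
    return o+d*(z-o[2])/d[2]
def proj(f,p):
    q=f["view"]@np.r_[p,1]; q=f["mtx"]@q[:3]; return q[1]/q[2],q[0]/q[2]
def down(yaw): # tool z down, tool y (closing line) at angle yaw from world x-> tool x at yaw
    return (R.from_euler('z',yaw)*R.from_euler('x',np.pi)).as_quat()
E
python3 - <<'E'
from h import *
print(monitor.get_clock(),env.tip_extent)
for c in ("scene","top"):
    f=vision.grab_frame(c); save(cv2.resize(f["frame"],(768,576)),c+'0.png'); np.savez(c+'0.npz',**f)
    w=cloud(f)
    for q in ["jig","tote","pick","rest","platter","tape","driver","carton","stop","nut1"]:
        for m in finder.masks_of(c,q)[:6]:
            if m["p"]<.3: continue
            P=w[m["pixels"]]; print(c,q,round(m["p"],2),np.round(m["location"]),m["pixels"].sum(),np.round(np.nanpercentile(P,[2,50,98],axis=0),3).tolist())
    for q,z in [("jig",0),("mouth",.06),("stop_hinge",.066),("stop_grip",.066),("tote",0),("pick",.07),("rest",0),("rest_seat",.07),("platter",.045)]:
        for m in finder.mark_of(c,q)[:2]: print(c,'mark',q,round(m["p"],2),np.round(m["location"],1),np.round(ray(f,m["location"],z),3))
E
```

```text
bench.py
pics
0.0 0.1734
scene jig 0.71 [171. 306.] 2475 [[0.478, 0.057, 0.002], [0.555, 0.161, 0.075], [0.621, 0.26, 0.083]]
scene tote 0.66 [178. 210.] 2097 [[0.43, -0.2, 0.0], [0.501, -0.127, 0.008], [0.583, -0.053, 0.079]]
scene tote 0.46 [262. 183.] 392 [[0.677, -0.265, 0.003], [0.773, -0.23, 0.022], [0.816, -0.167, 0.029]]
scene pick 0.49 [141. 364.] 168 [[0.43, 0.341, 0.072], [0.475, 0.355, 0.086], [0.512, 0.37, 0.091]]
scene rest 0.7 [154. 362.] 545 [[0.425, 0.328, 0.003], [0.466, 0.35, 0.02], [0.515, 0.386, 0.082]]
scene rest 0.37 [243. 323.] 1525 [[0.746, 0.096, 0.007], [0.791, 0.155, 0.035], [0.825, 0.213, 0.052]]
scene platter 0.67 [188. 120.] 5206 [[0.337, -0.508, 0.011], [0.506, -0.403, 0.044], [0.618, -0.3, 0.049]]
scene tape 0.74 [177. 210.] 2252 [[0.428, -0.204, -0.0], [0.502, -0.128, 0.008], [0.583, -0.05, 0.079]]
scene tape 0.57 [257. 265.] 594 [[0.737, -0.044, 0.001], [0.787, -0.004, 0.021], [0.82, 0.037, 0.026]]
scene driver 0.56 [262. 183.] 347 [[0.686, -0.264, 0.003], [0.779, -0.233, 0.023], [0.816, -0.176, 0.029]]
scene carton 0.98 [244. 323.] 1581 [[0.745, 0.
[... 2593 characters left out ...]
18, 0.072], [0.524, 0.136, 0.082]]
top mark jig 0.82 [202.5 220.9] [0.556 0.078 0.   ]
top mark jig 0.23 [216.9 199.8] [0.514 0.136 0.   ]
top mark mouth 0.66 [199.3 218.8] [0.564 0.079 0.06 ]
top mark mouth 0.59 [237.9 108.5] [0.455 0.367 0.06 ]
top mark stop_hinge 0.77 [173.9 219.4] [0.631 0.078 0.066]
top mark stop_hinge 0.29 [201.2 215.5] [0.558 0.087 0.066]
top mark stop_grip 0.69 [231.3 225.9] [0.48  0.057 0.066]
top mark tote 0.97 [222.  297.4] [ 0.507 -0.14   0.   ]
top mark pick 0.7 [233.1 110.2] [0.468 0.36  0.07 ]
top mark rest 0.77 [234.8 119.3] [0.459 0.36  0.   ]
top mark rest_seat 0.89 [238.3 109.1] [0.454 0.362 0.07 ]
top mark platter 0.92 [227.7 400. ] [ 0.499 -0.412  0.045]
```

View pics/top0.png

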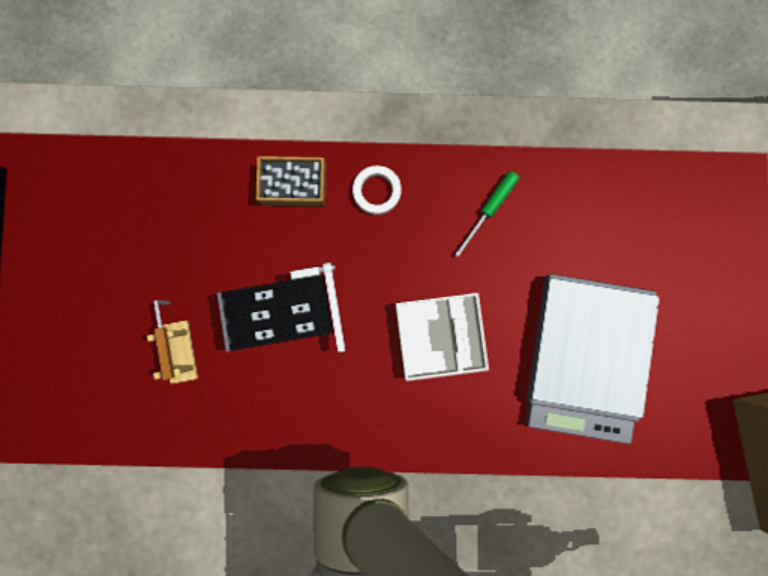

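View pics/scene0.png

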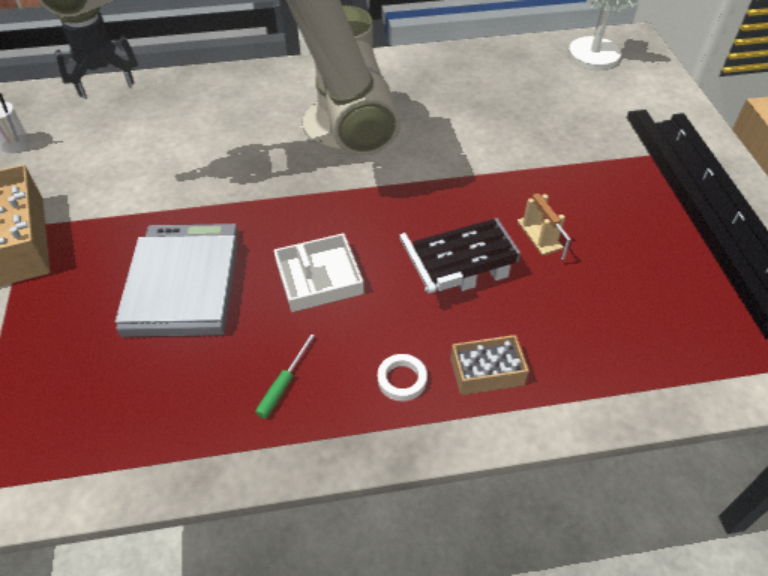

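The scene shows the jig at about (270,310) in the top picture, with 5 nuts, the mouth facing the tote and the hinge on the far side. The pick hook points to +x. Next I'll take close wrist views.

```bash
cat >> h.py <<'E'
def rect(P):
    P=P[~np.isnan(P).any(1)][:,:2].astype(np.float32)
    (c,s,a)=cv2.minAreaRect(P*1000); return np.round(np.array(c)/1000,4),np.round(s,1),round(a,2)
E
python3 - <<'E'
from h import *
f=dict(np.load('top0.npz')); w=cloud(f)
x,y,z=w[...,0],w[...,1],w[...,2]
def sel(x0,x1,y0,y1,z0,z1): return w[(x>x0)&(x<x1)&(y>y0)&(y<y1)&(z>z0)&(z<z1)]
print('jig',rect(sel(.45,.66,.095,.29,.07,.09)))
print('tote',rect(sel(.4,.62,-.23,-.02,.025,.05)), rect(sel(.4,.62,-.23,-.02,.07,.09)))
print('plat',rect(sel(.3,.65,-.56,-.27,.038,.055)))
print('handle',rect(sel(.40,.53,.3,.42,.08,.1)))
for n,(X,Y) in dict(jig=(.53,.10),tote=(.50,-.13),rest=(.47,.33),plat=(.48,-.39)).items():
    env.reach([X-.03,Y,.42],down(.12 if n!='rest' else 0.1)); f=vision.grab_frame("wrist")
    if n=='jig': print(np.linalg.inv(f["view"]).round(3).tolist())
    np.savez('w_'+n+'.npz',**f); save(cv2.resize(f["frame"],(384,288)),'w_%s.png'%n)
    for q,zz in [("jig",0),("mouth",.06),("stop_hinge",.066),("stop_grip",.066),("tote",0),("pick",.07),("rest_seat",.07),("platter",.045),("nut1",.06)]:
        for m in finder.mark_of("wrist",q)[:6]:
            if m["p"]>.5: print(n,q,round(m["p"],2),np.round(m["location"],0),np.round(ray(f,m["location"],zz),4))
print(monitor.get_clock())
im=[cv2.imread('pics/w_%s.png'%n) for n in ('jig','tote','rest','plat')]
cv2.imwrite('pics/w4.png',np.vstack([np.hstack(im[:2]),np.hstack(im[2:])]))
E
```

```text
jig (array([0.5452, 0.1754]), array([118.9, 182. ]), 11.17)
tote (array([ 0.5029, -0.1255]), array([140.3, 150.3]), 8.67) (array([ 0.5072, -0.15  ]), array([58.7, 12.6]), 9.78)
plat (array([ 0.4813, -0.4016]), array([202. , 254.8]), 81.81)
handle (array([0.4741, 0.3621]), array([110.1,  44.6]), 12.05)
[[0.119, -0.959, -0.256, 0.565], [-0.993, -0.115, -0.031, 0.105], [-0.0, 0.258, -0.966, 0.389], [0.0, 0.0, 0.0, 1.0]]
jig jig 0.84 [129. 273.] [0.5567 0.0798 0.    ]
jig jig 0.69 [ 73. 283.] [0.6293 0.0763 0.    ]
jig stop_hinge 0.96 [ 74. 284.] [0.6179 0.0801 0.066 ]
jig stop_grip 0.72 [192. 289.] [0.4864 0.0544 0.066 ]
jig tote 0.89 [184. 408.] [ 0.5025 -0.1259  0.    ]
jig pick 0.58 [179.  35.] [0.467  0.3569 0.07  ]
jig nut1 0.88 [135. 232.] [0.545  0.1302 0.06  ]
jig nut1 0.76 [104. 181.] [0.5736 0.1909 0.06  ]
jig nut1 0.74 [163. 239.] [0.5141 0.119  0.06  ]
jig nut1 0.71 [138. 174.] [0.534 0.198 0.06 ]
jig nut1 0.7 [163. 179.] [0.5053 0.19   0.06  ]
tote jig 0.65 [ 87. 110.] [0.5543 0.0739 0.    ]
tote mouth 0.7 [78. 80.] [0.5568 0.076  0.06  ]
tote stop_hinge 0.77 [16. 69.] [0.6
[... 260 characters left out ...]
83 0.0792 0.    ]
rest mouth 0.97 [ 97. 482.] [0.5568 0.0799 0.06  ]
rest mouth 0.71 [108. 377.] [0.5335 0.1963 0.06  ]
rest stop_hinge 0.69 [ 34. 503.] [0.6192 0.0825 0.066 ]
rest stop_grip 0.79 [162. 485.] [0.4848 0.0589 0.066 ]
rest pick 0.75 [156. 232.] [0.4633 0.3564 0.07  ]
rest rest_seat 0.81 [154. 230.] [0.4652 0.3593 0.07  ]
rest nut1 0.97 [100. 439.] [0.5487 0.1276 0.06  ]
rest nut1 0.9 [106. 376.] [0.5356 0.1974 0.06  ]
rest nut1 0.61 [136. 376.] [0.5024 0.1913 0.06  ]
rest nut1 0.57 [130. 438.] [0.5164 0.1208 0.06  ]
rest nut1 0.57 [ 72. 389.] [0.5719 0.1911 0.06  ]
plat tote 0.6 [107.  68.] [ 0.5021 -0.13    0.    ]
plat platter 0.65 [143. 270.] [ 0.4907 -0.4049  0.045 ]
11.6667
```

View pics/w4.png

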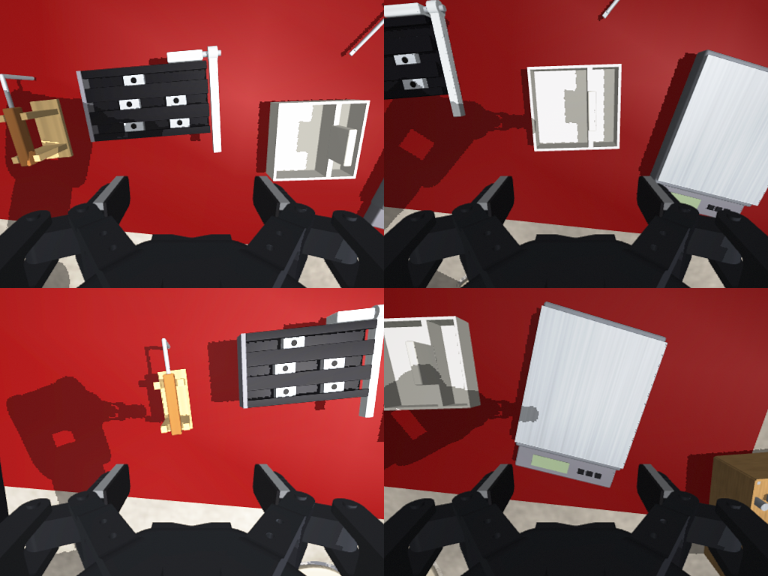

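```bash
python3 - <<'E'
from h import *
F={n:dict(np.load('w_%s.npz'%n)) for n in ('jig','tote','rest','plat')}
W={n:cloud(f) for n,f in F.items()}
def sel(n,x0,x1,y0,y1,z0,z1):
    w=W[n];x,y,z=w[...,0],w[...,1],w[...,2]; return w[(x>x0)&(x<x1)&(y>y0)&(y<y1)&(z>z0)&(z<z1)]
from scipy.ndimage import label
for n in ('jig','rest'):
    P=sel(n,.45,.66,.05,.30,.0757,.088)[:,:2]
    for yaw in (.14,.155,.17,.185,.2):
        c,s=np.cos(yaw),np.sin(yaw); q=(P-[.557,.08])@np.array([[c,-s],[s,c]])
        e=np.r_[[np.percentile(q[(q[:,1]>a)&(q[:,1]<a+.02),0],2) for a in (.07,.14)],[np.percentile(q[(q[:,0]>a)&(q[:,0]<a+.015)&(q[:,1]>.1),1],98) for a in (-.05,.03)],
              [np.percentile(q[(q[:,1]>a)&(q[:,1]<a+.02),0],98) for a in (.07,.14)],[np.percentile(q[(abs(q[:,0])<.05)&(q[:,1]<.1),1],2)]]
        print(n,yaw,len(P),np.round(e*1000,1))
for n in ('jig','tote'):
    print('tote',n,rect(sel(n,.4,.62,-.23,-.02,.03,.05)), rect(sel(n,.4,.62,-.23,-.02,.072,.09)), sel(n,.4,.62,-.23,-.02,.072,.09)[:,2].max())
for n in ('rest','jig'):
    P=sel(n,.38,.6,.30,.43,.0845,.1); print('handle',n,len(P),rect(P))
    P=sel(n,.38,.6,.30,.43,.072,.1); print('h+rod',n,len(P),rect(P))
print('plat',rect(sel('plat',.3,.65,-.56,-.27,.041,.055)))
# jig-dir fit from rest pick rod
E
```

```text
jig 0.14 10594 [-54.7 -58.1 183.  186.5  47.   42.6   1.6]
jig 0.155 10594 [-53.4 -55.9 183.3 186.3  48.1  45.    1.8]
jig 0.17 10594 [-52.2 -53.6 183.7 185.8  49.3  47.3   1.7]
jig 0.185 10594 [-50.9 -51.4 184.  185.5  50.4  49.6   1.8]
jig 0.2 10594 [-49.7 -49.2 184.3 185.1  51.6  51.8   1.7]
rest 0.14 11582 [-54.5 -58.5 183.6 186.7  46.9  42.9   1.8]
rest 0.155 11582 [-53.2 -56.2 183.9 187.   48.1  45.1   1.9]
rest 0.17 11582 [-52.1 -53.8 184.2 186.4  49.3  47.4   1.9]
rest 0.185 11582 [-50.8 -51.6 184.7 185.9  50.4  49.7   1.9]
rest 0.2 11582 [-49.6 -49.3 185.3 185.5  51.6  51.8   1.8]
tote jig (array([ 0.5045, -0.1263]), array([140.4, 152. ]), 8.78) (array([ 0.5085, -0.1499]), array([59.4, 13.8]), 7.6) 0.08209992291928725
tote tote (array([ 0.5043, -0.1263]), array([140.4, 150.7]), 8.71) (array([ 0.5084, -0.1509]), array([59.1, 12.2]), 8.56) 0.08190829546056022
handle rest 1186 (array([0.4653, 0.3584]), array([89.5, 16.1]), 12.5)
h+rod rest 1866 (array([0.488, 0.365]), array([136.6,  44.2]), 12.48)
handle jig 1194 (array([0.4653, 0.3577]), array([90. , 17.6]), 12.79)
h+rod jig 2554 (array([0.4884, 0.3642]), array([138. ,  45.9]), 11.75)
plat (array([ 0.4915, -0.4037]), array([200.5, 220.9]), 81.99)
```

```bash
cat >> h.py <<'E'
YJ=.19; OJ=np.array([.5565,.0825]); BY=-.010
def rot(a): return np.array([[np.cos(a),-np.sin(a)],[np.sin(a),np.cos(a)]])
def jw(x,y,z): return np.r_[OJ+rot(YJ)@[x,y],z]
G=.155
def up(p,dz=G): return np.array(p)+[0,0,dz]
def barpt(th,r=.138): return jw(.062-r*np.cos(th),BY,.066+r*np.sin(th))
E
python3 - <<'E'
from h import *
for n in ('jig','tote','rest'):
    w=cloud(dict(np.load('w_%s.npz'%n))).reshape(-1,3); w=w[~np.isnan(w).any(1)]
    q=(w[:,:2]-OJ)@rot(YJ); m=(q[:,1]<.003)&(q[:,1]>-.03)&(abs(q[:,0]+.05)<.05)&(abs(w[:,2]-.073)<.006)
    if m.sum()>50:
      for a in (-.08,-.06,-.04,-.02): 
        k=m&(abs(q[:,0]-a)<.01); 
        if k.sum()>9: print(n,a,k.sum(),np.percentile(q[k,1],[3,97]).round(4),np.median(w[k,2]).round(4), q[m,0].min().round(4))
E
```

```text
jig -0.08 123 [-0.0185 -0.0076] 0.0725 -0.085
jig -0.06 179 [-0.019  -0.0073] 0.0725 -0.085
jig -0.04 220 [-0.0186  0.002 ] 0.0727 -0.085
jig -0.02 238 [-0.0183  0.0025] 0.0727 -0.085
tote -0.08 169 [-0.0198 -0.0086] 0.0723 -0.0852
tote -0.06 253 [-0.0199 -0.0029] 0.0724 -0.0852
tote -0.04 330 [-0.0195  0.0013] 0.0724 -0.0852
tote -0.02 399 [-0.0193  0.0022] 0.0727 -0.0852
rest -0.08 174 [-0.0181 -0.0068] 0.0721 -0.0847
rest -0.06 241 [-0.0188 -0.006 ] 0.0723 -0.0847
rest -0.04 266 [-0.0181  0.0019] 0.0726 -0.0847
rest -0.02 259 [-0.0184  0.0025] 0.0727 -0.0847
```

```bash
sed -i 's/OJ=np.array(\[.5565,.0825\])/OJ=np.array([.557,.0797])/' h.py
cat > flip.py <<'E'
from h import *
q=down(YJ)
env.reach(up(barpt(0),G+.10),q)
env.movel(up(barpt(0)),velocity=.12)
env.close_gripper(effort=25)
print('gap',monitor.get_finger_gap(),monitor.get_contact_force())
for i,th in enumerate(np.linspace(0,1.8,10)[1:]):
    env.movel(up(barpt(th)),velocity=.12)
    print(round(th,2),np.round(monitor.get_contact_force(),1),monitor.get_finger_gap())
env.release(); env.hold(.3)
env.movel(up(barpt(1.8),G+.13),velocity=.2)
env.hold(.5)
print(monitor.get_clock())
E
python3 flip.py; python3 - <<'E'
from h import *
f=vision.grab_frame("scene"); save(f["frame"][100:300,60:420],'s1.png')
for c in("scene","top"):
  if c=="top": f=vision.grab_frame(c)
  w=cloud(f).reshape(-1,3); w=w[~np.isnan(w).any(1)]
  q=(w[:,:2]-OJ)@rot(YJ); m=(abs(q[:,1]+.01)<.02)&(w[:,2]>.1)&(w[:,2]<.25)&(abs(q[:,0]-.1)<.1); print(m.sum(),q[m].mean(0) if m.any() else 0,w[m,2].max() if m.any() else 0)
  for n,k in (('rim',(w[:,2]>.028)&(w[:,2]<.05)),('grip',(w[:,2]>.07)&(w[:,2]<.09))):
    k=k&(abs(w[:,0]-.5)<.12)&(abs(w[:,1]+.13)<.12); print(n,rect(w[k]))
E
```

```text
gap 0.1355474591405429 [-0.88732799  4.61689674  2.67700867]
0.2 [-0.7  4.6 -0.6] 0.1306293089666463
0.4 [-1.7  5.1  0.3] 0.1329331530419629
0.6 [-2.5  5.7  2.1] 0.13394234797446739
0.8 [-3.5  5.9  3.4] 0.12961494845929586
1.0 [-1.7  6.   2.2] 0.1345564894365012
1.2 [-1.6  7.1  2.4] 0.13720642032895491
1.4 [-1.8  8.2  1.2] 0.13517517216465808
1.6 [-0.9  8.   3.1] 0.1326848815811747
1.8 [-1.2  9.2  2.7] 0.13673630449736474
20.7417
128 [ 0.10257904 -0.01333537] 0.20758588671815592
rim (array([ 0.5466, -0.1126]), array([147.7, 151.1]), 10.34)
grip (array([ 0.5518, -0.137 ]), array([60.6, 12.6]), 9.89)
0 0 0
rim (array([ 0.5447, -0.1107]), array([140.4, 150.4]), 10.12)
grip (array([ 0.549 , -0.1352]), array([58.6, 12.4]), 10.33)
```

View pics/s1.png

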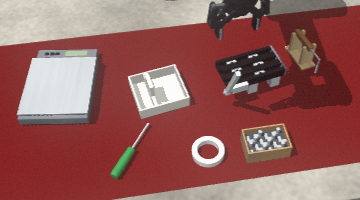

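```bash
cat > tote1.py <<'E'
from h import *
g=np.array([.550,-.136]); a=.178; Z=.066
env.reach(np.r_[g,Z+G+.07],down(a)); env.movel(np.r_[g,Z+G],velocity=.12)
env.close_gripper(effort=50); print('gap',monitor.get_finger_gap(),np.round(monitor.get_contact_force(),1))
env.movel(np.r_[g,Z+G+.004],velocity=.05); print(np.round(monitor.get_contact_force(),1))
env.movel(jw(0,-.135,Z+G+.004),velocity=.15,frame=down(YJ))
env.movel(jw(0,-.081,Z+G+.004),velocity=.1)
env.movel(jw(0,-.081,Z+G+.0005),velocity=.03,guard=6)
env.release(); env.movel(jw(0,-.081,Z+G+.12),velocity=.2)
print(monitor.get_clock())
env.reach(np.r_[.45,.33,.42],down(.2)); f=vision.grab_frame("wrist"); w=cloud(f).reshape(-1,3); w=w[~np.isnan(w).any(1)]
k=(abs(w[:,2]-.0885)<.004)&(abs(w[:,0]-.46)<.1)&(abs(w[:,1]-.36)<.06); print('handle',rect(w[k]))
f=vision.grab_frame("top"); w=cloud(f).reshape(-1,3); w=w[~np.isnan(w).any(1)]
q=(w[:,:2]-OJ)@rot(YJ)
k=(abs(w[:,2]-.08)<.01)&(abs(q[:,0])<.05)&(abs(q[:,1]+.08)<.04); print('grip jig frame',rect(np.c_[q,q[:,0]][k]))
E
python3 tote1.py
```

```text
gap 0.1335132915541293 [-0.1  1.3  2.2]
[-0.4 -0.3 -1.7]
26.8333
handle (array([0.465 , 0.3584]), array([89.1, 16.1]), 12.51)
grip jig frame (array([-0.0009, -0.0818]), array([59.3, 11.7]), 0.02)
```

```bash
cat > pick1.py <<'E'
from h import *
h=np.array([.465,.3581]); a=.2185
env.reach(np.r_[h,.08+G+.08],down(a)); env.movel(np.r_[h,.08+G],velocity=.12)
env.close_gripper(effort=60); print('gap',monitor.get_finger_gap(),np.round(monitor.get_contact_force(),1))
env.movel(np.r_[h,.08+G+.095],velocity=.15)
print(np.round(monitor.get_contact_force(),1))
env.reach(jw(-.09,.145,.105+.062+G),down(YJ))
f=vision.grab_frame("wrist"); np.savez('w_hook.npz',**f); im=f["frame"].copy()
tip=jw(0,.145,.105); rc=proj(f,tip); rr=proj(f,jw(0,.145,.166)); print(rc,rr)
for p in (rc,rr): cv2.circle(im,(int(p[1]),int(p[0])),2,(255,0,255),-1)
for gx in (-.034,0,.034):
    for s in (-.007,.007):
        A,B=[proj(f,jw(gx+s,y,.079)) for y in (0,.18)]
        cv2.line(im,(int(A[1]),int(A[0])),(int(B[1]),int(B[0])),(0,255,0),1)
save(cv2.resize(im,(800,600)),'hook.png')
print(monitor.get_clock())
E
python3 pick1.py
```

```text
gap 0.17179439213176625 [-0.9  0.4  2.5]
[ 0.5  0.3 -1.1]
(np.float64(79.62156638171757), np.float64(252.3817479180324)) (np.float64(58.47726194705488), np.float64(251.01493648598964))
31.7583
```

View pics/hook.png

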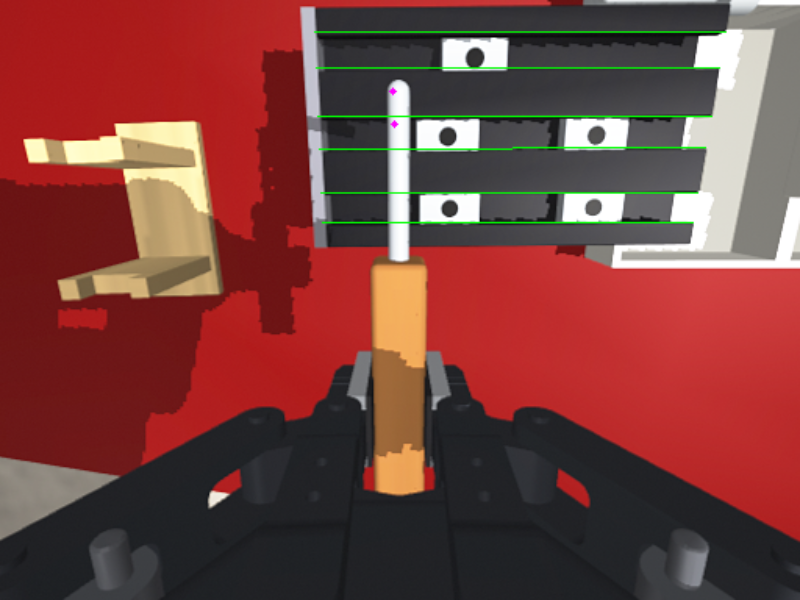

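```bash
cat > drag.py <<'E'
from h import *
import sys
T=.062+G
def P(gx,y,t): return jw(gx-.09,y,t+T)
def drag(gx,y0=.152):
    env.movel(P(gx,y0,.105),velocity=.2)
    env.movel(P(gx,y0,.083),velocity=.15)
    if env.movel(P(gx,y0,.0635),velocity=.06,guard=5):
        print('BLOCKED',monitor.get_position()); env.movel(P(gx,y0,.105)); return False
    for y in (.10,.05,.012,-.032):
        env.movel(P(gx,y,.0635),velocity=.08); print(y,np.round(monitor.get_contact_force(),1))
    env.movel(P(gx,-.032,.105),velocity=.2); return True
def look(n):
    f=vision.grab_frame("top"); w=cloud(f).reshape(-1,3); w=w[~np.isnan(w).any(1)]
    q=(w[:,:2]-OJ)@rot(YJ)
    k=(abs(w[:,2]-.08)<.007)&(abs(q[:,0])<.07)&(abs(q[:,1]+.09)<.05); print('grip jig frame',rect(np.c_[q,q[:,0]][k]) if k.any() else None)
    for m in finder.masks_of("top","nut1"):
        if m["p"]>.4: print('nut',round(m["p"],2),np.round((ray(f,m["location"],.065)[:2]-OJ)@rot(YJ),3))
    s=vision.grab_frame("scene")["frame"]; t=f["frame"]
    save(np.hstack([cv2.resize(t[150:270,120:320],(400,240)),cv2.resize(s[110:230,190:390],(400,240))]),n)
for g in sys.argv[2:]: drag(float(g))
look(sys.argv[1]); print(monitor.get_clock())
E
python3 drag.py d1.png -.034
```

```text
0.1 [-0.5 -0.4 -0.3]
0.05 [-0.1  0.2 -0.6]
0.012 [ 0.   0.3 -0.7]
-0.032 [ 0.5 -0.5 -0.6]
grip jig frame (array([-0.0008, -0.0819]), array([59.6, 11.7]), 0.03)
nut 0.64 [-0.036 -0.036]
nut 0.6 [0.001 0.115]
nut 0.59 [0.002 0.083]
nut 0.52 [0.036 0.107]
nut 0.48 [-0.039 -0.017]
36.2667
```

View pics/d1.png

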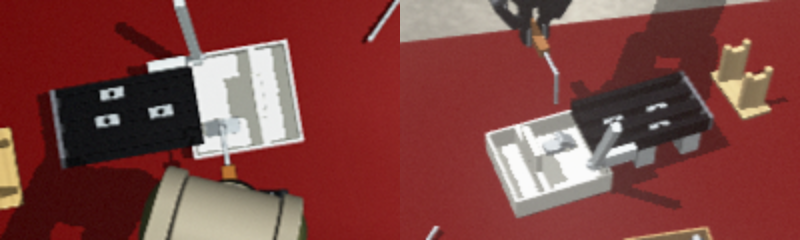

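The -x groove is empty and its two nuts are in the tote (at about (225,128) in the left crop). Three nuts remain in the other grooves.

```bash
python3 drag.py d2.png 0 .034
```

```text
0.1 [ 0.7  0.5 -1.2]
0.05 [ 0.5 -0.6 -1.8]
0.012 [ 0.1  0.  -1.7]
-0.032 [ 0.3  0.5 -0.6]
0.1 [ 1.  -0.8 -1.1]
0.05 [ 0.1 -0.2 -0.6]
0.012 [ 0.2 -0.3 -0.4]
-0.032 [-0.4  0.2 -1.5]
grip jig frame (array([ 0.0001, -0.0819]), array([11.7, 57.2]), 89.95)
46.65
```

View pics/d2.png

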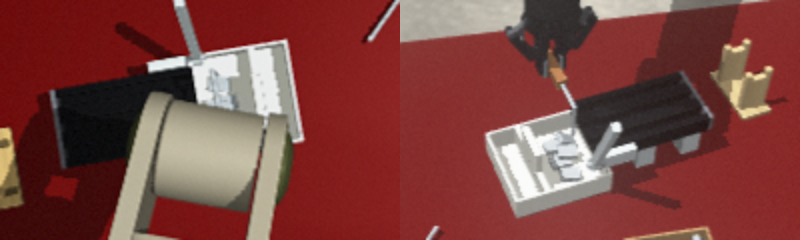

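```bash
cat > hang.py <<'E'
from h import *
h=np.array([.465,.3581]); a=.2185
p=monitor.get_position(); env.movel([p[0],p[1],.42],velocity=.2)
env.reach(np.r_[h,.08+G+.095],down(a))
env.movel(np.r_[h,.08+G+.012],velocity=.12)
print('g',env.movel(np.r_[h,.08+G],velocity=.04,guard=6),np.array(monitor.get_position())[2]-G-.08)
env.release(); env.hold(.2); env.movel(np.r_[h,.08+G+.12],velocity=.2)
env.reach(np.r_[.44,.33,.42],down(.2)); f=vision.grab_frame("wrist"); w=cloud(f).reshape(-1,3); w=w[~np.isnan(w).any(1)]
k=(abs(w[:,2]-.0885)<.004)&(abs(w[:,0]-.46)<.1)&(abs(w[:,1]-.36)<.06); print('handle',rect(w[k]),np.median(w[k,2]))
A=f["frame"]
env.reach(np.r_[jw(-.06,-.06,.42)],down(YJ)); f=vision.grab_frame("wrist")
w=cloud(f).reshape(-1,3); w=w[~np.isnan(w).any(1)]
q=(w[:,:2]-OJ)@rot(YJ)
k=(abs(w[:,2]-.08)<.007)&(abs(q[:,0])<.06)&(abs(q[:,1]+.09)<.05); print('grip jig frame',rect(np.c_[q,q[:,0]][k]))
save(np.hstack([cv2.resize(A,(400,300)),cv2.resize(f["frame"],(400,300))]),'hang.png'); print(monitor.get_clock())
E
python3 hang.py
```

```text
g True 0.00026878144421697836
handle (array([0.4657, 0.357 ]), array([89.8, 16.1]), 12.65) 0.0874816308841419
grip jig frame (array([ 0.0001, -0.0825]), array([58.6, 12.1]), 0.0)
53.125
```

View pics/hang.png

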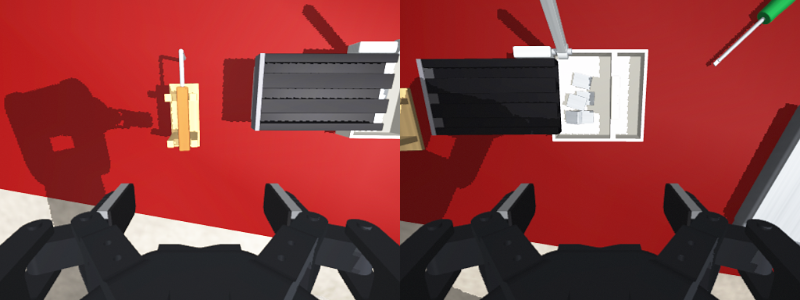

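```bash
cat > carry.py <<'E'
from h import *
f=vision.grab_frame("wrist"); w=cloud(f).reshape(-1,3); w=w[~np.isnan(w).any(1)]
q=(w[:,:2]-OJ)@rot(YJ); k=(abs(q[:,0])<.05)&(q[:,1]>-.06)&(q[:,1]<-.006); print('nut zmax',np.percentile(w[k,2],[50,90,99,100]))
Z=.066; y0=-.0822
env.reach(jw(0,y0,Z+G+.09),down(YJ)); env.movel(jw(0,y0,Z+G),velocity=.12)
env.close_gripper(effort=80); print('gap',monitor.get_finger_gap())
env.movel(jw(0,y0,Z+G+.004),velocity=.04); print(np.round(monitor.get_contact_force(),1))
env.movel(jw(0,-.155,Z+G+.004),velocity=.1)
p=jw(0,-.155,Z+G+.10); env.movel(p,velocity=.12)
a=-.14; c=np.array([.492,-.404]); g=c+rot(a)@[0,-.025]
env.movel(np.r_[g,Z+.045+G+.05],velocity=.15,frame=down(a))
env.movel(np.r_[g,Z+.045+G+.008],velocity=.1)
print('g',env.movel(np.r_[g,Z+.045+G-.001],velocity=.03,guard=5),monitor.get_position()[2]-G-Z-.045)
env.release(); env.hold(.2); env.movel(np.r_[g,Z+G+.045+.12],velocity=.2)
env.reach(np.r_[.43,-.38,.45],down(a)); f=vision.grab_frame("wrist"); w=cloud(f).reshape(-1,3); w=w[~np.isnan(w).any(1)]
k=(abs(w[:,2]-.086)<.006)&(abs(w[:,0]-.49)<.15)&(abs(w[:,1]+.4)<.15); print('rim',rect(w[k]),np.median(w[k],0))
save(f["frame"],'plat2.png'); print(monitor.get_clock())
E
python3 carry.py
```

```text
nut zmax [0.3292161  0.34512798 0.3486927  0.34925245]
gap 0.12929230409357845
[ 0.8  0.3 -4.1]
g True 0.00021145069314983111
rim (array([ 0.4929, -0.4056]), array([150.4, 139.7]), 81.94) [ 0.51022786 -0.42366903  0.08445841]
63.1083
```

View pics/plat2.png

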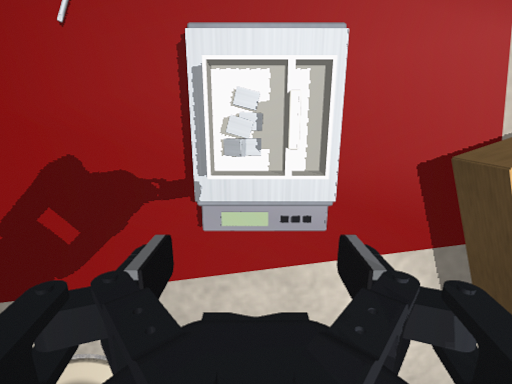

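```bash
cat > shut.py <<'E'
from h import *
q=down(YJ)
env.reach(up(barpt(1.95),G+.10),q); env.movel(up(barpt(1.95)),velocity=.12)
env.close_gripper(effort=25); print('gap',monitor.get_finger_gap())
for th in np.linspace(1.95,0.02,11)[1:]:
    env.movel(up(barpt(th)),velocity=.12)
print(np.round(monitor.get_contact_force(),1),monitor.get_finger_gap())
env.release(); env.hold(.3); env.movel(up(barpt(0),G+.15),velocity=.2)
env.reach([.42,-.05,.45],down(.1)); 
f=vision.grab_frame("top"); w=cloud(f).reshape(-1,3); w=w[~np.isnan(w).any(1)]
k=(abs(w[:,0]-.48)<.12)&(abs(w[:,1]+.4)<.12)&(abs(w[:,2]-.086)<.006); print('tote',rect(w[k]))
k=(abs(w[:,2]-.0885)<.004)&(abs(w[:,0]-.46)<.1)&(abs(w[:,1]-.36)<.06); print('handle',rect(w[k]))
j=(w[:,:2]-OJ)@rot(YJ); k=(abs(j[:,1]+.013)<.01)&(j[:,0]>-.1)&(j[:,0]<-.056)&(w[:,2]>.04)&(w[:,2]<.3); print('bar end z',np.median(w[k,2]),k.sum())
save(np.hstack([cv2.resize(f["frame"][80:330],(400,240)),cv2.resize(vision.grab_frame("scene")["frame"][80:320],(400,240))]),'fin.png'); print(monitor.get_clock())
E
python3 shut.py
```

```text
gap 0.13667394304619884
[-3.2  6.5 -0.2] 0.1287969681457443
tote (array([ 0.4911, -0.4047]), array([152.3, 139.9]), 81.84)
handle (array([0.4846, 0.3638]), array([130.1,  42.1]), 11.33)
bar end z 0.07373021470869923 53
73.05
```

View pics/fin.png

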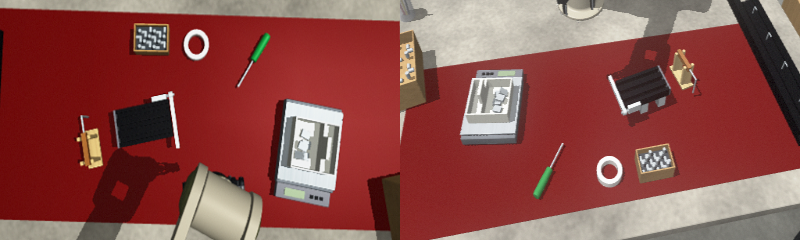

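The bar is down at a height of 0.073 m, the tote is on the platter and the pick is on its rest.

```bash
python3 -c "
from h import *
env.hold(.5); print(job.hand_in())"
```

```text
the job is handed in; nothing more can be done
None
```

I handed the job in at about 74 s of the 208 s allowed; the hand-in gave no verdict, but the last pictures show all five nuts in the tote centred on the scale's platter, the pick back on its rest, the stop bar shut and nothing at the back disturbed.

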